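# Heft three filler tins, sort the used ones, hold up the full one

## Robot

A 6-joint arm with a two-finger parallel gripper is mounted at the origin on a cart in front of the work surface, level with it; the furniture and walls round the work are solid. World frame = base frame: x ahead of the robot, y to its left, z up, the work surface at z = 0. Lengths are in m, angles in degrees, forces in N, time in s.
With the tool pointing down it reaches from about 0.275 to 0.775 m from the base axis. Payload 14.6 kg.
Tool frame: the origin (TCP) lies at the very end of the fingers, on their centre line; the grasp point (between the pads) lies ctrl.grasp_offset behind it (ctrl.grasp_offset is the distance from the TCP to the grasp point, in m); z points along the fingers, y is the line along which they close (so a half turn about z gives the same grasp; the last joint's range is limited). The gripper opens to 85 mm and grips with 20 to 120 N. Pads are 22 mm wide; open, the fingers measure 114 mm over their backs; the gripper's body (76 mm by 85 mm) begins 54 mm behind the grasp point. The pads swing forward as they close: fully open they stand 13 mm farther back than shut.
Start: joints at [-82.007, 15.075, -2.767, 72.158, 0, 81.102], TCP at [0.153, -0.502, 0.231] pointing down, gripper open.
Joint ranges: [-151.79, 151.79], [-50.71, 97.33], [-67.44, 78.34], [-121.81, 120.89], [-77.56, 73.72], [-180, 180]. Speed limits (degrees/s): [108.29, 108.29, 147.25, 159.86, 180, 180].

## Interface

Orientations are given as a 3x3 rotation matrix whose columns are the frame's x, y, z axes.
In Python, from station import ctrl, cams, ticket gives the robot as it stands. The module is installed in compiled form; this text tells all that it offers.
- The arm moves only by the shell command python3 -m jog 'ROWS' [FORCE]. ROWS is JSON, one flat list of numbers, 5 for each row, row after row: the gripper's target within -1 to 1 (fully open at 1, half-way at 0, shut at -1), then the shift along the tool's x, y, z in m, then the turn about the tool's z in rad. A call has 1 to 12 rows; each row shifts and turns the commanded pose from where the row before left it, along the tool's axes as they then stand; what a row does not reach is not made up. A row lasts 1/10 s, in which the tool goes at most 50 mm and 8.59 degrees, less where a joint would pass 70% of its speed; a pose out of reach is approached as far as the arm can. A call is refused whole if a number of a shift passes 0.05 or a number of a turn 0.15, either way. A call with a gripper value outside its range is refused whole. The fingers move at their own pace and stop on an object; FORCE is the grip in N (left out, the last holds). Time passes only in rows, so rows that do not move let the fingers close. It gives the time, the measured TCP pose, the force, the opening and the grip force at its end, in the units of the state.
- ctrl.sense(): the state, without advancing time (a new reading comes with each control period).
- cams.camera(name): name is "scene" or "top"; returns the picture (400x640x3 uint8, blue, green, red); there is no depth.
- cams.camera_model(name): a dict with "fx", "fy", "cx", "cy" (pixels), "view" (4x4, takes a point from world to camera coordinates). Camera axes: x right, y down, z forward; pixel columns grow to the right and rows downward; lengths in m; the calibration is good to about 2 mm. A picture is of the moment at which its call begins. camera_model takes no time and is no camera call.
- ticket.close_job(): hands the job in; it is judged then, once.
The state is a dict: "time_s": time; "qpos": joint angles; "dq": joint speeds; "joint_efforts": joint torques, N m; "position": TCP position; "tcp_rot": TCP orientation; "contact_force": force on the tool from outside, world axes, zero at the start; "torque": the same for the moment, N m; "width": opening from 0.0 (shut) to 1.0 (fully open); "grasp_force": force on a finger pad.
Only numpy, scipy, OpenCV 4.12 (cv2) and the standard library are available. Lean on these libraries where they do the work, as an engineer would, in place of code of your own. Each camera call takes 0.05 s, during which the arm holds its last target. There are 200 camera calls.

## Task

Three identical closed filler tins stand at the front of the bench (leave the one far back by the glue bottle): one is nearly empty, one about half used and one full, and only hefting them tells which. Stand the nearly empty tin upright in the steel scrap tray and seat the half-used one fully down in the round well of the wooden stand, setting both down without dropping them and letting go, then take the full one and hold it up level, at least 20 cm above the open bench, and finish while still holding it; tip no tin over and leave the cork block and the sanding block where they are.

Things in the scene. Friction and masses are not known exactly. Their poses are not given: they have to be found in the camera images.
- tin_a: one of three identical closed tins, pale wall with a label, grey lid fixed on, 54 high, 64 across the wall, 66 across the lid, upright near the bench's front (one more at the far back is not meant); origin at the centre of its underside, z up. Only its weight tells how full it is: nearly empty about 0.1 kg, half used about 0.27 kg, full about 0.46 kg, within about 10 percent; which is which varies
- tin_b: one of three identical closed tins, pale wall with a label, grey lid fixed on, 54 high, 64 across the wall, 66 across the lid, upright near the bench's front (one more at the far back is not meant); origin at the centre of its underside, z up. Only its weight tells how full it is: nearly empty about 0.1 kg, half used about 0.27 kg, full about 0.46 kg, within about 10 percent; which is which varies
- tin_c: one of three identical closed tins, pale wall with a label, grey lid fixed on, 54 high, 64 across the wall, 66 across the lid, upright near the bench's front (one more at the far back is not meant); origin at the centre of its underside, z up. Only its weight tells how full it is: nearly empty about 0.1 kg, half used about 0.27 kg, full about 0.46 kg, within about 10 percent; which is which varies
- stand: wooden stand for the tin in use, fixed: a pale block 115 (x) x 190 (y) x 24 high with one round well, and on its +y part a filling knife and a pencil, reaching 38 above the bench; origin at the centre of its underside, z up
- well (a point): centre of the floor of the stand's round well: 10 above the bench, the well 70 across and 14 deep, open upward; a seated tin's origin lies here
- tray: open scrap tray of dark sheet steel, fixed: 195 (x) x 165 (y) x 36 high with a rolled rim to 39, walls 3 thick; a wooden offcut 39 x 110 x 19 lies fixed along its +x wall, covering its own x from 45 to 92; origin at the centre of its underside, z up
- tray_floor (a point): centre of the tray's inner floor, 3 above the bench, axes as the tray's. The free floor, where a tin can stand, runs from x = -94 to +45 and y = -79 to +79
- cork_block: brown cork sanding block 58 x 100 x 34, a bystander; origin at the centre of its underside
- sanding_block: black hand sanding block 64 x 115 x 43, a bystander; origin at the centre of its underside
There are look-alikes about, which are no part of the job. What is shaped like the tin_a but yellow is not meant.

How it is judged:
By the outcome, as a careful person would: the job done as asked, in the order asked, and still so for the second after the job is handed in, while the arm keeps its last pose, push and grip.
It also fails if it takes over 70 s, if anything falls off the work surface, if the arm or the gripper's body presses on something with over 40 N, if the wrist force passes 120 N, or if a joint passes its speed limit or range.

## Working session

There is one attempt and no reset: what is moved stays moved. The work goes in short steps, Python scripts to look and compute and a shell command to move; the robot and the scene stay as the last step left them, time stands still between calls to the robot, and variables do not carry over. Pictures are saved under pics/ and viewed, at most 10 in all, crops included, and the job is handed in when it is done.

```bash
mkdir -p pics; python3 - <<'E'
from station import ctrl,cams
import cv2,numpy as np
np.set_printoptions(precision=4,suppress=True)
s=ctrl.sense();print(s['time_s'],s['position'],s['tcp_rot'],s['contact_force'],ctrl.grasp_offset)
for n in('scene','top'):
    cv2.imwrite(f'pics/{n}0.png',cams.camera(n));m=cams.camera_model(n);print(n,m['fx'],m['fy'],m['cx'],m['cy']);print(np.array(m['view']))
E
```

```text
0.0 [ 0.1525 -0.5021  0.2308] [[ 0.9569  0.2905 -0.0002]
 [ 0.2905 -0.9569  0.0011]
 [ 0.0002 -0.0011 -1.    ]] [ 0.7718 -0.1534  0.0315] 0.0187
scene 506.2726382740172 506.2726382740172 319.9555588997902 197.4591761653524
[[-0.717  -0.6971  0.0023  0.4779]
 [-0.483   0.4945 -0.7226  0.3017]
 [ 0.5026 -0.5192 -0.6912  1.1193]
 [ 0.      0.      0.      1.    ]]
top 499.90856174630335 499.90856174630335 317.361458317469 199.53160529189904
[[ 0.0164 -0.9998 -0.0066  0.0426]
 [-0.9828 -0.0149 -0.1842  0.6148]
 [ 0.184   0.0096 -0.9829  1.1768]
 [ 0.      0.      0.      1.    ]]
```

View pics/top0.png

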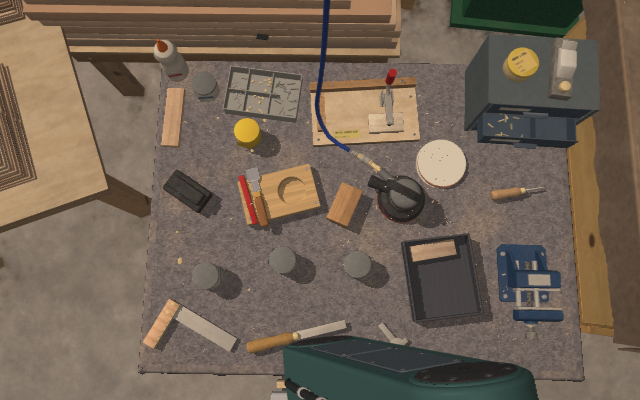

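View pics/scene0.png

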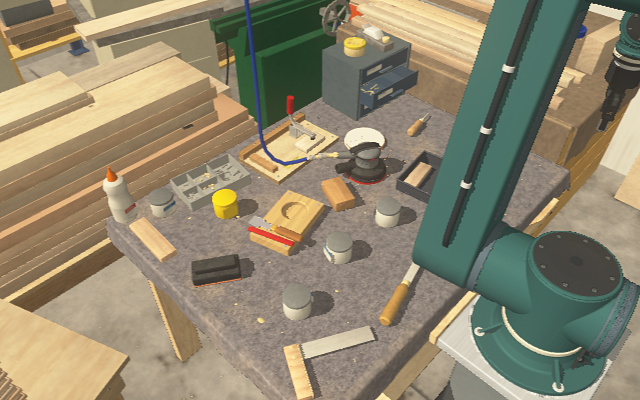

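The top view shows front tin lids near (206,277), (283,260) and (357,264), the well near (292,190), the tray near (441,278), and the cork block at (347,205). I'll enlarge that area to measure it.

```bash
cat > h.py <<'E'
from station import ctrl,cams
import cv2,numpy as np
np.set_printoptions(precision=4,suppress=True)
def bp(n,u,v,z):
    m=cams.camera_model(n);V=np.array(m['view']);R,t=V[:3,:3],V[:3,3]
    d=R.T@np.array([(u-m['cx'])/m['fx'],(v-m['cy'])/m['fy'],1]);c=-R.T@t
    return c+d*(z-c[2])/d[2]
def px(n,p):
    m=cams.camera_model(n);V=np.array(m['view']);q=V[:3,:3]@np.array(p)+V[:3,3]
    return np.array([m['fx']*q[0]/q[2]+m['cx'],m['fy']*q[1]/q[2]+m['cy']])
def ring(im,n,c,r,s,o,col=(0,0,255)):
    P=np.array([px(n,[c[0]+r*np.cos(a),c[1]+r*np.sin(a),c[2]]) for a in np.linspace(0,6.283,40)])
    cv2.polylines(im,[np.int32(((P-o+.5)*s)*16)],True,col,1,cv2.LINE_AA,4)
E
python3 - <<'E'
from h import *
im=cv2.imread('pics/top0.png');o=np.array([180,150]);s=2.5
c=cv2.resize(im[150:340,180:500],None,fx=s,fy=s,interpolation=cv2.INTER_CUBIC)
for u,v,z,r in[(206,277,.054,.033),(283,260,.054,.033),(357,264,.054,.033),(292,190,.024,.035)]:
    p=bp('top',u,v,z);print(p,np.hypot(*p[:2]));ring(c,'top',p,r,s,o)
for u,v in [(402,239),(470,234),(481,313),(413,322)]:
    print('tray',bp('top',u,v,.039))
cv2.imwrite('pics/crop1.png',c)
E
```

```text
[0.4207 0.3175 0.054 ] 0.5270765448173549
[0.4644 0.1331 0.054 ] 0.48312441317650096
[ 0.4577 -0.046   0.054 ] 0.45997581068115034
[0.644  0.1176 0.024 ] 0.6546190077077074
tray [ 0.5216 -0.1578  0.039 ]
tray [ 0.5366 -0.3257  0.039 ]
tray [ 0.3466 -0.3445  0.039 ]
tray [ 0.3228 -0.1812  0.039 ]
```

View pics/crop1.png

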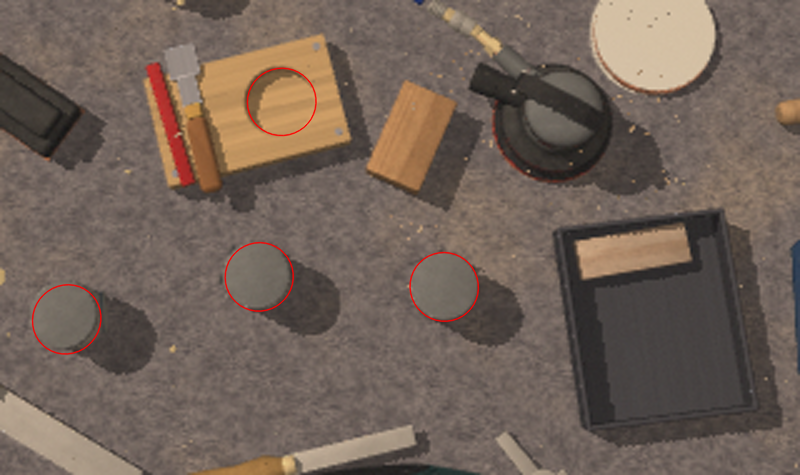

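The ring overlays fit: the tins are at (0.4215,0.3175), (0.4645,0.133) and (0.4577,-0.046), the well at (0.644,0.1176), and the free centre of the tray near (0.41,-0.255). I'll turn the tool so its x points along world +Y and its y along world +X, then go to the right tin.

```bash
python3 -m jog '[1,0,0,0,-0.142, 1,0,0,0,-0.142, 1,0,0,0,-0.142, 1,0,0,0,-0.142, 1,0,0,0,-0.142, 1,0,0,0,-0.142, 1,0,0,0,-0.142, 1,0,0,0,-0.142, 1,0,0,0,-0.142, 1,0,0,0,0]' 40
python3 -m jog '[1,0.038,0.025,0,0, 1,0.038,0.025,0,0, 1,0.038,0.025,0,0, 1,0.038,0.025,0,0, 1,0.038,0.025,0,0, 1,0.038,0.025,0,0, 1,0.038,0.025,0,0, 1,0.038,0.025,0,0, 1,0.038,0.025,0,0, 1,0.038,0.025,0,0, 1,0.038,0.025,0,0, 1,0.038,0.025,0,0]'
python3 -m jog '[1,0,0,0,0, 1,0,0,0,0, 1,0,0,0,0]'
```

```text
time_s: 1.1
position: [0.1525, -0.5022, 0.231]
tcp_rot: [[-0.004, 1.0, -0.0], [1.0, 0.004, 0.001], [0.001, -0.0, -1.0]]
contact_force: [0.6, -0.5, 0.1]
width: 0.998
grasp_force: 0.0
time_s: 2.3
position: [0.4523, -0.0438, 0.2313]
tcp_rot: [[0.003, 1.0, 0.0], [1.0, -0.003, -0.0], [-0.0, 0.0, -1.0]]
contact_force: [0.1, -0.9, 0.6]
width: 1.001
grasp_force: 0.0
time_s: 2.6
position: [0.4512, -0.0464, 0.2312]
tcp_rot: [[0.001, 1.0, -0.0], [1.0, -0.001, -0.0], [-0.0, -0.0, -1.0]]
contact_force: [-1.0, 0.3, 0.1]
width: 0.998
grasp_force: 0.0
```

```bash
python3 -m jog '[1,0,0.0065,0.03,0, 1,0,0,0.035,0, 1,0,0,0.035,0, 1,0,0,0.03,0, 1,0,0,0.03,0, 1,0,0,0.02,0, 1,0,0,0.02,0, 1,0,0,0.015,0, 1,0,0,0,0, 1,0,0,0,0]'
python3 -m jog '[0,0,0,0,0, -1,0,0,0,0, -1,0,0,0,0, -1,0,0,0,0, -1,0,0,0,0, -1,0,0,0,0]' 40
```

```text
time_s: 3.6
position: [0.4579, -0.0466, 0.0167]
tcp_rot: [[0.0, 1.0, -0.0], [1.0, -0.0, -0.0], [-0.0, -0.0, -1.0]]
contact_force: [-0.3, -0.2, 1.2]
width: 0.995
grasp_force: 0.0
time_s: 4.2
position: [0.4585, -0.0462, 0.0174]
tcp_rot: [[-0.002, 1.0, 0.001], [1.0, 0.002, -0.001], [-0.001, 0.001, -1.0]]
contact_force: [-4.5, -2.1, 11.3]
width: 0.753
grasp_force: 41.4
```

```bash
python3 -c "
from h import *
cv2.imwrite('pics/g1.png',cv2.resize(cams.camera('scene')[150:300,290:490],None,fx=3,fy=3));s=ctrl.sense();print(s['width'],s['grasp_force'],s['contact_force'])"
```

```text
0.7510397621921884 41.37176157790236 [-3.06   -1.975  11.0968]
```

View pics/g1.png

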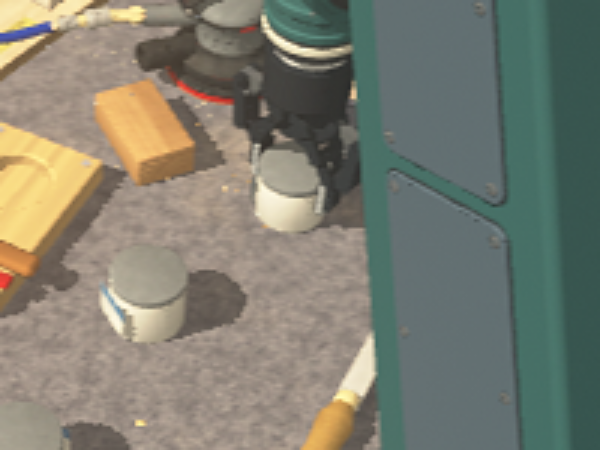

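The picture shows the pads closed on the tin's wall at about crop (290,190), and 0.75 × 85 = 64 mm matches the wall width. Next I lift it and weigh it.

```bash
cat > w.py <<'E'
from h import *
F=[]
for i in range(16):
    cams.camera('top');F.append(ctrl.sense()['contact_force'])
F=np.array(F);s=ctrl.sense();print('F',F.mean(0),F.std(0)/4,'kg',-F[:,2].mean()/9.81,s['position'],s['width'],s['time_s'])
E
python3 -m jog '[-1,0,0,-0.01,0, -1,0,0,-0.02,0, -1,0,0,-0.03,0, -1,0,0,-0.02,0, -1,0,0,0,0, -1,0,0,0,0, -1,0,0,0,0, -1,0,0,0,0]'; python3 w.py
```

```text
time_s: 5.05
position: [0.4574, -0.0456, 0.0953]
tcp_rot: [[-0.002, 1.0, -0.002], [1.0, 0.002, 0.001], [0.001, -0.002, -1.0]]
contact_force: [-0.6, -0.8, -4.5]
width: 0.751
grasp_force: 46.5
F [-0.1489  0.08   -4.8636] [0.1353 0.1175 0.1279] kg 0.4957801308019605 [ 0.4581 -0.0457  0.0963] 0.7546147565920927 5.85
```

That one is full (0.496 kg), so it goes back in place.

```bash
python3 -m jog '[-1,0,0,0.03,0, -1,0,0,0.03,0, -1,0,0,0.01,0, -1,0,0,0.006,0, -1,0,0,0.003,0, -1,0,0,0,0, -1,0,0,0,0]'
python3 -m jog '[0.6,0,0,0,0, 1,0,0,0,0, 1,0,0,0,0, 1,0,0,0,0, 1,0,0,-0.02,0, 1,0,0,-0.04,0, 1,0,0,-0.05,0, 1,0,0,0,0]'
python3 -m jog '[1,0.036,0.0015,0,0, 1,0.036,0.0015,0,0, 1,0.036,0.0015,0,0, 1,0.036,0.0015,0,0, 1,0.036,0.0015,0,0, 1,0,0,0,0, 1,0,0,0,0]'
```

```text
time_s: 6.55
position: [0.4588, -0.0459, 0.0181]
tcp_rot: [[-0.002, 1.0, 0.001], [1.0, 0.002, -0.0], [-0.0, 0.001, -1.0]]
contact_force: [0.3, 0.3, -5.2]
width: 0.751
grasp_force: 50.5
time_s: 7.35
position: [0.4605, -0.0464, 0.1324]
tcp_rot: [[-0.002, 1.0, 0.007], [1.0, 0.002, -0.002], [-0.002, 0.007, -1.0]]
contact_force: [1.4, -0.9, -0.3]
width: 0.996
grasp_force: 0.0
time_s: 8.05
position: [0.465, 0.1347, 0.127]
tcp_rot: [[-0.004, 1.0, -0.0], [1.0, 0.004, -0.0], [-0.0, -0.0, -1.0]]
contact_force: [0.2, -0.8, -0.1]
width: 0.997
grasp_force: 0.0
```

```bash
python3 -m jog '[1,-0.0015,0,0.03,0, 1,0,0,0.03,0, 1,0,0,0.03,0, 1,0,0,0.021,0, 1,0,0,0,0, 0,0,0,0,0, -1,0,0,0,0, -1,0,0,0,0, -1,0,0,0,0, -1,0,0,0,0, -1,0,0,0,0]'
python3 -m jog '[-1,0,0,-0.01,0, -1,0,0,-0.02,0, -1,0,0,-0.03,0, -1,0,0,-0.02,0, -1,0,0,0,0, -1,0,0,0,0, -1,0,0,0,0, -1,0,0,0,0]'; python3 w.py
```

```text
time_s: 9.15
position: [0.466, 0.1324, 0.0176]
tcp_rot: [[-0.002, 1.0, 0.002], [1.0, 0.002, -0.001], [-0.001, 0.002, -1.0]]
contact_force: [-1.8, -3.8, 8.7]
width: 0.759
grasp_force: 45.0
time_s: 9.95
position: [0.4648, 0.1327, 0.0956]
tcp_rot: [[-0.002, 1.0, -0.001], [1.0, 0.002, -0.0], [-0.0, -0.001, -1.0]]
contact_force: [-1.0, -0.7, -0.7]
width: 0.756
grasp_force: 44.8
F [-0.1433  0.0611 -1.0356] [0.0945 0.1435 0.088 ] kg 0.1055680730321093 [0.4653 0.1328 0.0963] 0.7562367329636348 10.75
```

It is the nearly empty one (0.106 kg), so it goes to the tray.

```bash
python3 -m jog '[-1,0,0,-0.03,0, -1,0,0,-0.03,0, -1,-0.0387,-0.0056,0,0, -1,-0.0387,-0.0056,0,0, -1,-0.0387,-0.0056,0,0, -1,-0.0387,-0.0056,0,0, -1,-0.0387,-0.0056,0,0, -1,-0.0387,-0.0056,0,0, -1,-0.0387,-0.0056,0,0, -1,-0.0387,-0.0056,0,0, -1,-0.0387,-0.0056,0,0, -1,-0.0387,-0.0056,0,0]'
python3 -m jog '[-1,0,0,0,0, -1,0,0,0,0, -1,0,0,0.04,0, -1,0,0,0.04,0, -1,0,0,0.03,0, -1,0,0,0,0, -1,0,0,0,0]'
python3 -c "
from h import *
cv2.imwrite('pics/t1.png',cv2.resize(cams.camera('top')[200:350,380:530],None,fx=3,fy=3))"
```

```text
time_s: 11.95
position: [0.4095, -0.256, 0.1564]
tcp_rot: [[-0.002, 1.0, 0.0], [1.0, 0.002, -0.0], [-0.0, 0.0, -1.0]]
contact_force: [1.7, 0.1, -1.5]
width: 0.755
grasp_force: 45.2
time_s: 12.65
position: [0.4102, -0.2537, 0.047]
tcp_rot: [[-0.003, 1.0, -0.0], [1.0, 0.003, 0.0], [0.0, -0.0, -1.0]]
contact_force: [-0.4, -0.6, -0.6]
width: 0.755
grasp_force: 45.4
```

View pics/t1.png

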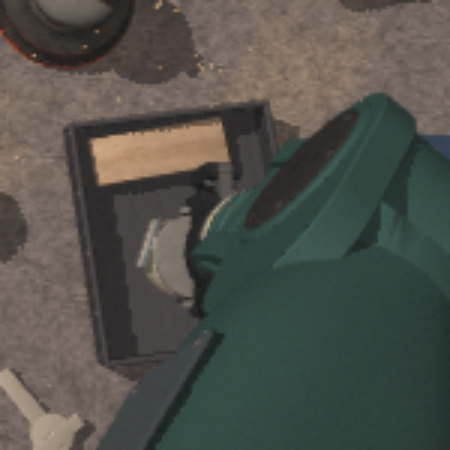

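The tin (crop about (175,260)) is inside the tray, clear of the walls and the offcut. I lower it gently.

```bash
python3 -m jog '[-1,0,-0.003,0.012,0, -1,0,0,0.008,0, -1,0,0,0.004,0, -1,0,0,0.001,0, -1,0,0,0.001,0, -1,0,0,0.001,0, -1,0,0,0.0,0, -1,0,0,0,0]'
```

```text
time_s: 13.5
position: [0.4073, -0.2546, 0.0206]
tcp_rot: [[-0.002, 1.0, 0.001], [1.0, 0.002, -0.001], [-0.001, 0.001, -1.0]]
contact_force: [-5.1, 4.1, 21.6]
width: 0.755
grasp_force: 47.5
```

Contact confirmed, with a 21 N upward push. I back off slightly, release and go to the left tin.

```bash
python3 -m jog '[-1,0,0,-0.0015,0, -1,0,0,0,0, 0.6,0,0,0,0, 0.8,0,0,0,0, 0.8,0,0,0,0, 0.8,0,0,-0.01,0, 0.8,0,0,-0.03,0, 0.9,0,0,-0.05,0, 1,0,0,-0.04,0, 1,0,0,0,0]'
python3 -m jog '[1,0.0477,0.001,0,0, 1,0.0477,0.001,0,0, 1,0.0477,0.001,0,0, 1,0.0477,0.001,0,0, 1,0.0477,0.001,0,0, 1,0.0477,0.001,0,0, 1,0.0477,0.001,0,0, 1,0.0477,0.001,0,0, 1,0.0477,0.001,0,0, 1,0.0477,0.001,0,0, 1,0.0477,0.001,0,0, 1,0.0477,0.001,0,0]'
python3 -m jog '[1,0,0,0,0, 1,0,0,0,0]'
python3 -c "
from h import *
cv2.imwrite('pics/t2.png',cv2.resize(cams.camera('top')[200:350,330:530],None,fx=3,fy=3))"
```

```text
time_s: 14.5
position: [0.4088, -0.2558, 0.1562]
tcp_rot: [[-0.002, 1.0, 0.006], [1.0, 0.002, -0.005], [-0.005, 0.006, -1.0]]
contact_force: [0.3, -0.4, -1.4]
width: 0.998
grasp_force: 0.0
time_s: 15.7
position: [0.4173, 0.3202, 0.1511]
tcp_rot: [[-0.002, 1.0, 0.0], [1.0, 0.002, 0.0], [0.0, 0.0, -1.0]]
contact_force: [1.5, -0.7, -0.1]
width: 1.0
grasp_force: 0.0
time_s: 15.9
position: [0.4174, 0.3187, 0.1506]
tcp_rot: [[-0.004, 1.0, -0.001], [1.0, 0.004, -0.0], [-0.0, -0.001, -1.0]]
contact_force: [-0.2, -0.4, -0.5]
width: 1.001
grasp_force: 0.0
```

View pics/t2.png

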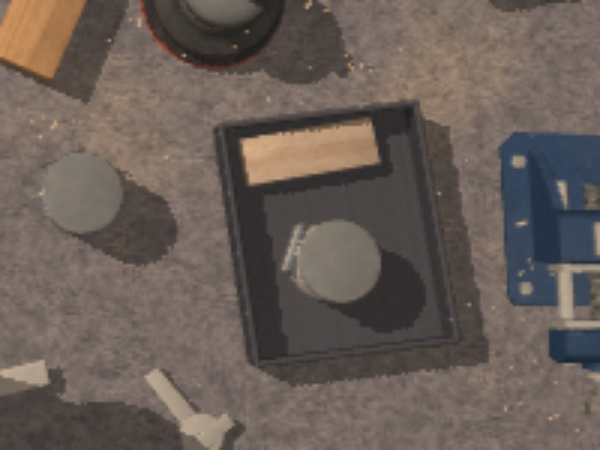

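The tin stands upright at about (340,262) in the tray, and the full tin is still standing at (82,193). Now I grasp the left tin.

```bash
python3 -m jog '[1,-0.001,0.004,0.03,0, 1,0,0,0.035,0, 1,0,0,0.03,0, 1,0,0,0.025,0, 1,0,0,0.014,0, 1,0,0,0,0, 0,0,0,0,0, -1,0,0,0,0, -1,0,0,0,0, -1,0,0,0,0, -1,0,0,0,0, -1,0,0,0,0]'
python3 -m jog '[-1,0,0,-0.01,0, -1,0,0,-0.02,0, -1,0,0,-0.03,0, -1,0,0,-0.03,0, -1,0,0,0,0, -1,0,0,0,0, -1,0,0,0,0]';python3 w.py
```

```text
time_s: 17.15
position: [0.4229, 0.3168, 0.0183]
tcp_rot: [[-0.001, 1.0, 0.003], [1.0, 0.001, 0.0], [0.0, 0.003, -1.0]]
contact_force: [0.8, -4.1, 6.6]
width: 0.752
grasp_force: 43.0
time_s: 17.85
position: [0.4214, 0.3168, 0.1063]
tcp_rot: [[-0.002, 1.0, -0.001], [1.0, 0.002, -0.0], [-0.0, -0.001, -1.0]]
contact_force: [-0.6, 0.1, -2.1]
width: 0.75
grasp_force: 47.4
F [-0.1296  0.0452 -2.5558] [0.0919 0.083  0.1194] kg 0.26052640661573967 [0.4219 0.3171 0.1068] 0.7532991681980881 18.65
```

It is half used (0.261 kg), so I move it above the well.

```bash
python3 -m jog '[-1,-0.025,0.0278,0,0, -1,-0.025,0.0278,0,0, -1,-0.025,0.0278,0,0, -1,-0.025,0.0278,0,0, -1,-0.025,0.0278,0,0, -1,-0.025,0.0278,0,0, -1,-0.025,0.0278,0,0, -1,-0.025,0.0278,0,0, -1,0,0,0.03,0, -1,0,0,0.02,0, -1,0,0,0,0, -1,0,0,0,0]'
python3 - <<'E'
from h import *
s=ctrl.sense();print(s['position']);p=s['position']
out=[]
for n,z in(('scene',.024),('scene',None)):
    im=cams.camera(n);u,v=np.int32(px(n,[.644,.1176,.04]));o=np.array([u-50,v-55])
    c=cv2.resize(im[v-55:v+55,u-50:u+50],None,fx=4,fy=4,interpolation=cv2.INTER_CUBIC)
    if z: ring(c,n,[.644,.1176,.024],.035,4,o)
    else:
        b=p[2]-.0175; ring(c,n,[p[0],p[1],b],.032,4,o,(0,255,0)); ring(c,n,[p[0],p[1],b+.054],.033,4,o,(0,255,0))
    out.append(c)
cv2.imwrite('pics/well.png',np.hstack(out))
E
```

```text
time_s: 19.85
position: [0.6447, 0.1176, 0.0572]
tcp_rot: [[-0.002, 1.0, -0.0], [1.0, 0.002, -0.0], [-0.0, -0.0, -1.0]]
contact_force: [-0.4, 0.0, -2.2]
width: 0.755
grasp_force: 49.5
[0.6447 0.1176 0.0572]
```

View pics/well.png

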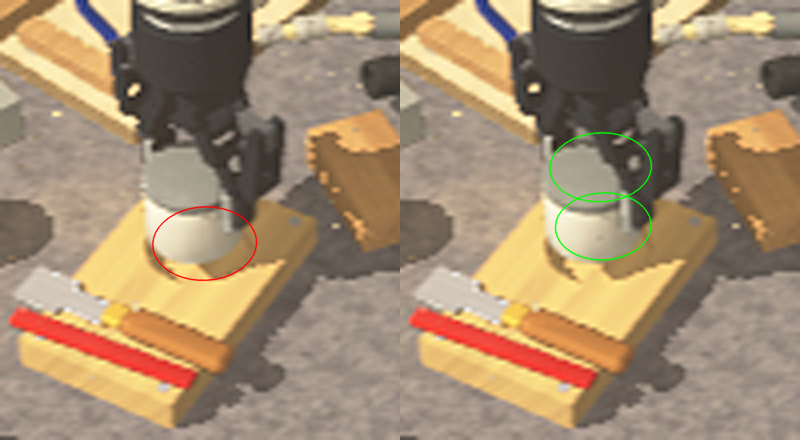

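The overlay suggests either a scene-camera bias or a few mm of offset. I check it against the initial scene picture, using the well ring and the left tin.

```bash
python3 - <<'E'
from h import *
im=cv2.imread('pics/scene0.png');out=[]
for P,rs in(((.644,.1176,.024),[(.024,.035)]),((.4215,.3175,.03),[(0,.032),(.054,.033)])):
    u,v=np.int32(px('scene',P));o=np.array([u-33,v-40])
    c=cv2.resize(im[v-40:v+40,u-33:u+33],None,fx=6,fy=6,interpolation=cv2.INTER_CUBIC)
    for z,r in rs: ring(c,'scene',[P[0],P[1],z],r,6,o)
    out.append(c)
cv2.imwrite('pics/chk.png',np.hstack(out))
E
```

```text
(no output)
```

View pics/chk.png

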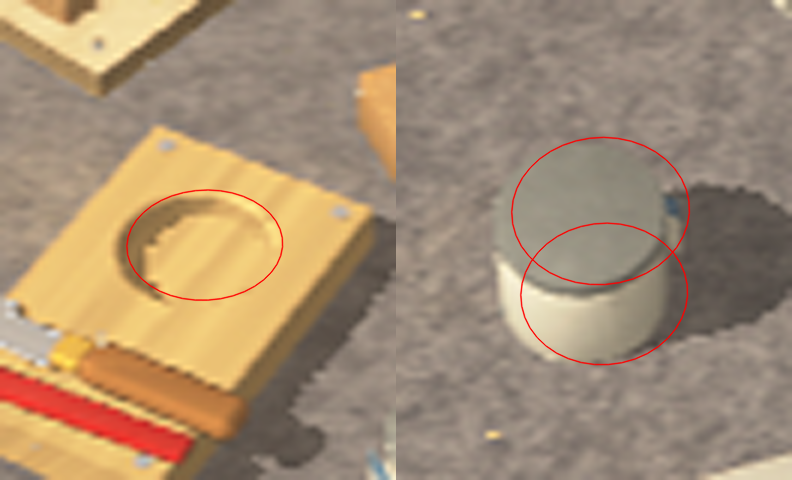

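The scene camera has the same bias of about 2 px for the tin and the well, so the two are aligned to within about 1 mm. I start inserting.

```bash
python3 -m jog '[-1,0,0,0.008,0, -1,0,0,0.006,0, -1,0,0,0.003,0, -1,0,0,0.002,0, -1,0,0,0.002,0, -1,0,0,0,0, -1,0,0,0,0]'
```

```text
time_s: 20.65
position: [0.6447, 0.1173, 0.0357]
tcp_rot: [[-0.002, 1.0, -0.0], [1.0, 0.002, -0.0], [-0.0, -0.0, -1.0]]
contact_force: [0.4, -2.7, -3.5]
width: 0.755
grasp_force: 49.6
```

```bash
python3 -m jog '[-1,-0.001,0,0.002,0, -1,0,0,0.002,0, -1,0,0,0.002,0, -1,0,0,0.001,0, -1,0,0,0,0, -1,0,0,0,0]'
```

```text
time_s: 21.25
position: [0.6447, 0.1166, 0.0288]
tcp_rot: [[-0.002, 1.0, 0.0], [1.0, 0.002, 0.0], [0.0, 0.0, -1.0]]
contact_force: [-0.2, 0.2, -3.3]
width: 0.757
grasp_force: 49.8
```

```bash
python3 -m jog '[-1,0,0,0.0008,0, -1,0,0,0.0007,0, -1,0,0,0,0, -1,0,0,0,0]'
```

```text
time_s: 21.65
position: [0.6448, 0.1164, 0.0285]
tcp_rot: [[-0.002, 1.0, 0.001], [1.0, 0.002, -0.0], [-0.0, 0.001, -1.0]]
contact_force: [-5.5, -2.4, 13.8]
width: 0.754
grasp_force: 51.0
```

Floor contact comes at the expected height (0.0183 + 0.010). I release and go to the full tin at (0.459,-0.046).

```bash
python3 -m jog '[-1,0,0,-0.0008,0, -1,0,0,0,0, 0.6,0,0,0,0, 0.8,0,0,0,0, 0.8,0,0,0,0, 0.8,0,0,-0.01,0, 0.9,0,0,-0.03,0, 1,0,0,-0.05,0, 1,0,0,-0.03,0, 1,0,0,0,0]'
python3 -m jog '[1,-0.027,-0.031,0,0, 1,-0.027,-0.031,0,0, 1,-0.027,-0.031,0,0, 1,-0.027,-0.031,0,0, 1,-0.027,-0.031,0,0, 1,-0.027,-0.031,0,0, 1,0,0,0,0, 1,0,0,0,0]'
python3 - <<'E'
from h import *
im=cams.camera('top');o=np.array([220,150]);c=cv2.resize(im[150:300,220:420],None,fx=4,fy=4,interpolation=cv2.INTER_CUBIC)
ring(c,'top',[.644,.1176,.064],.033,4,o);ring(c,'top',[.4585,-.046,.054],.033,4,o)
cv2.imwrite('pics/fin1.png',c)
E
```

```text
time_s: 22.65
position: [0.6467, 0.1167, 0.1534]
tcp_rot: [[-0.002, 1.0, 0.007], [1.0, 0.002, 0.0], [0.0, 0.007, -1.0]]
contact_force: [-0.1, 0.6, 0.4]
width: 0.998
grasp_force: 0.0
time_s: 23.45
position: [0.4588, -0.0462, 0.1484]
tcp_rot: [[-0.0, 1.0, 0.001], [1.0, 0.0, -0.0], [-0.0, 0.001, -1.0]]
contact_force: [0.1, -0.4, 0.3]
width: 0.999
grasp_force: 0.0
```

View pics/fin1.png

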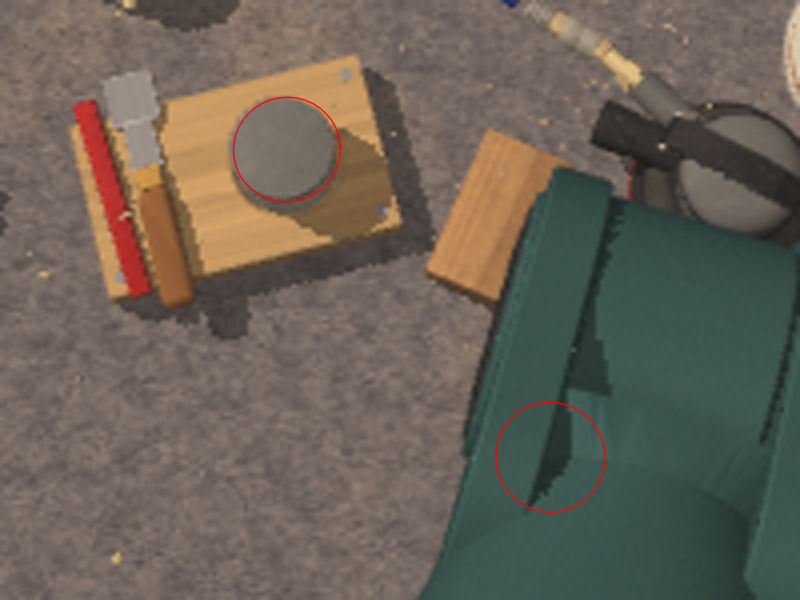

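The tin sits in the well at (285,150), matching the seated ring. Now I grip the full one.

```bash
python3 -m jog '[1,0,0,0.03,0, 1,0,0,0.035,0, 1,0,0,0.03,0, 1,0,0,0.025,0, 1,0,0,0.012,0, 1,0,0,0,0, 0,0,0,0,0, -1,0,0,0,0, -1,0,0,0,0, -1,0,0,0,0, -1,0,0,0,0, -1,0,0,0,0]' 50
python3 -m jog '[-1,0,0,-0.01,0, -1,0,0,-0.02,0, -1,0,0,-0.03,0, -1,0,0,-0.035,0, -1,0,0,-0.035,0, -1,0,0,-0.035,0, -1,0,0,-0.035,0, -1,0,0,-0.03,0, -1,0,0,-0.02,0, -1,0,0,0,0, -1,0,0,0,0, -1,0,0,0,0]'
python3 -m jog '[-1,0,0,0,0, -1,0,0,0,0, -1,0,0,0,0]'
python3 -c "
from h import *
cv2.imwrite('pics/end.png',cams.camera('scene'))"
```

```text
time_s: 24.7
position: [0.4597, -0.0456, 0.017]
tcp_rot: [[-0.002, 1.0, 0.002], [1.0, 0.002, 0.0], [0.0, 0.002, -1.0]]
contact_force: [-1.8, 3.3, 7.6]
width: 0.752
grasp_force: 55.4
time_s: 25.9
position: [0.4584, -0.0457, 0.265]
tcp_rot: [[-0.002, 1.0, -0.002], [1.0, 0.002, 0.0], [0.0, -0.002, -1.0]]
contact_force: [-0.1, -0.8, -5.7]
width: 0.751
grasp_force: 57.2
time_s: 26.2
position: [0.4589, -0.0458, 0.2657]
tcp_rot: [[-0.002, 1.0, -0.001], [1.0, 0.002, 0.0], [0.0, -0.001, -1.0]]
contact_force: [0.1, 0.2, -4.8]
width: 0.748
grasp_force: 57.2
```

View pics/end.png

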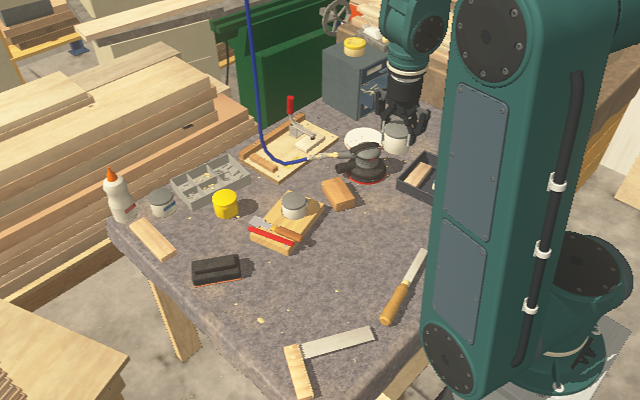

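The full tin is held level at (397,138) with its underside about 25 cm up. The half-used tin is seated at (293,205), and the cork and sanding blocks haven't moved.

```bash
python3 -c "
from station import ticket
print(ticket.close_job())"
```

```text
the job is handed in; nothing more can be done
None
```

Job handed in at about 26 s: the nearly empty tin (0.11 kg) stands in the scrap tray, the half-used one (0.26 kg) is seated in the well, and the full one (0.50 kg) is held level about 25 cm above the bench; no verdict was returned.

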